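# Take up the play in a tile cutter's carriage

### The arm

A 7-joint arm with a two-finger parallel gripper is mounted at the origin on the work surface. World frame = base frame: x ahead of the robot, y to its left, z up, the work surface at z = 0. Lengths are in m, angles in rad, forces in N, time in s.
With the tool pointing down it reaches from about 0.35 to 0.9 m from the base axis. Payload 8.1 kg.
Tool frame: the origin (TCP) lies between the finger pads; the fingertips stand ahead of it and the grasp point (between the pads) is the TCP (arm.nose_length is the z of the fingertips in the tool frame, in m); z points along the fingers, y is the line along which they close (so a half turn about z gives the same grasp; the last joint's range is limited). The gripper opens to 92 mm and grips with 3 to 60 N. Pads are 19 mm wide; open, the fingers measure 130 mm over their backs; the gripper's body (75 mm by 190 mm) begins 47 mm behind the grasp point.
Start: joints at [-1.229, 0.434, 0.025, 1.573, -0.012, 1.134, -0.075], TCP at [0.269, 0.564, 0.224] pointing down, gripper open.
Joint ranges: [-2.62, 2.62], [-0.44, 2.09], [-1.27, 1.32], [0.08, 2.57], [-1.32, 4.46], [0.12, 2], [-2.74, 2.74]. Speed limits (rad/s): [2.22, 2.22, 3.01, 3.01, 3.14, 3.14, 3.14].

### API

Orientations are given as a rotation vector (axis times angle).
In Python, from cell import sensors, optics, arm gives the robot as it stands.
- The arm moves only by the tool arm_command, never from a script. Its argument "deltas" is one flat list of numbers, 7 for each row, row after row: the turn, a rotation vector about the world's x, y, z as a fraction of full scale, then the shift along the world's x, y, z as a fraction of full scale, then the finger opening in mm, from 0 to 91.8. In form: [wx, wy, wz, dx, dy, dz, fingers, wx, wy, wz, dx, dy, dz, fingers, ...]. A call has 1 to 20 rows; each row is the pose to reach, as a shift and turn from the pose commanded when the call began; what a row does not reach only later rows make up. Full scale, the value 1, is 1 m for a shift and 90 degrees for a turn. A row lasts 1/10 s, in which the tool goes at most 50 mm and 8.59 degrees, less where a joint would pass 70% of its speed; a pose out of reach is approached as far as the arm can. A call with a number of a shift or a turn outside -1 to 1 is refused whole. A call with a gripper value outside its range is refused whole. The fingers move at their own pace and stop on an object; "force" is the grip in N (left out, the last holds). Time passes only in rows, so rows that repeat a pose let the fingers close. It gives the time, the measured TCP pose, the force, the opening and the grip force at its end, in the units of the state.
- sensors.observe(): the state, without advancing time (a new reading comes with each control period).
- optics.get_image(name): name is "scene" or "top" or "wrist"; returns the picture (400x640x3 uint8, blue, green, red); there is no depth.
- optics.calibration(name): a dict with "camera_matrix" (3x3 intrinsics, pixels), "rvec" (rotation vector, rad) and "tvec" (3), from world to camera coordinates, as OpenCV has them. Camera axes: x right, y down, z forward; pixel columns grow to the right and rows downward; lengths in m; the calibration is good to about 2 mm. The wrist camera is an equidistant fisheye: a pixel r from the principal point sees the ray r / f radians off the axis. A picture is of the moment at which its call begins: read the wrist's pose just before it. calibration takes no time and is no camera call; for the wrist camera it gives the pose at the moment of the call.
- arm.sign_off(): hands the job in; it is judged then, once.
The state is a dict: "clock": time; "joints": joint angles; "dq": joint speeds; "joint_efforts": joint torques, N m; "position": TCP position; "ee_rot": TCP orientation; "force": force on the tool from outside, world axes, zero at the start; "ft_torque": the same for the moment, N m; "width": opening from 0.0 (shut) to 1.0 (fully open); "gripper_force": force on a finger pad.
Only numpy, scipy, OpenCV 4.12 (cv2) and the standard library are available. Lean on these libraries where they do the work, as an engineer would, in place of code of your own. Each camera call takes 0.05 s, during which the arm holds its last target. There are 200 camera calls.

### The job

This tile cutter has come back from hire with a rattling carriage. Turn the thumbscrew on top of the carriage clockwise until it bottoms on the gib, just snug and not forced, then back it off a quarter of a turn. Then run the carriage along its rail to the fence end until it meets the two rubber buffers, and leave it there with the screw still so set; leave the other things on the counter where they are.

Things in the scene. Friction and masses are not known exactly. Their poses are not given: they have to be found in the camera images.
- cutter: Manual tile cutter fixed on the counter: grey base 190 x 500 x 20 mm with rubber pads, a steel rail 30 mm wide along it on a grey bracket at each end, a low aluminium fence bar across one end. Origin under the middle of the base, z up, y along the rail towards the fence end, x across. Above the counter: rail top 90 mm, bracket tops 102 mm.
- buffers (a point): Midway between the faces of the two black rubber buffers (14 mm long, 23 mm either side of the rail's middle) on the bracket at the fence end, 82 mm above the counter. Axes as the cutter's. The carriage's end face rests on them when it is fully home.
- carriage (a joint): Travel of the carriage along the rail in m, growing towards the fence end; 0.238 when it meets the buffers. The carriage is an aluminium saddle 62 x 80 mm, its top 106 mm above the counter, with a threaded boss (26 mm across, top at 118 mm) in the middle. It glides with about 3 N.
- handle (a point): Middle of the carriage's handle, a round black rubber grip 26 mm thick, 120 mm long, pointing away from the fence end and rising outwards by 18 degrees; rigid with the carriage. Point on the grip's axis 130 mm above the counter, 145 mm from the screw's axis; the nearest part below it is the bracket, 28 mm under its axis. Axes as the cutter's (y along the rail to the fence end).
- blade (a point): Middle of the thumbscrew's head, an upright steel blade 36 mm long (along x), 9 mm thick (along y), 24 mm high, about 149 mm above the counter, on an 8 mm shank with 18 mm clear below it. z: screw axis, up. Clockwise from above drives it in, 1.25 mm a turn. It starts 0.35 to 0.75 turn short of bottom; at what angle it bottoms must be felt.
- tip (a point): Lower end of the thumbscrew's shank, inside the carriage, unseen, on the screw's axis; z up. It goes down 1.25 mm with each clockwise turn and is level with gib when the screw touches bottom.
- gib (a point): Top face of the gib inside the carriage, unseen, on the screw's axis, z up, 93 mm above the counter: the screw bottoms on it. The screw turns at about 0.05 N m until then; from there the gib gives a little and the torque climbs steadily, 0.25 N m for each 0.1 rad: 0.2 to 0.4 N m is snug, more than 0.7 N m is forced.
- tape: Bystander: roll of masking tape lying flat, 104 mm across, 25 mm high. Origin at the centre of its underside.
- tile: Bystander: white ceramic tile 100 x 100 x 8 mm lying flat. Origin at the centre of its underside.
- tape_measure: Bystander: black tape measure 68 x 36 x 62 mm standing on its edge. Origin at the centre of its underside.
- wheel_box: Bystander: flat cardboard carton 75 x 55 x 22 mm. Origin at the centre of its underside.

How it is judged:
By the outcome, as a careful person would: the job done as asked, in the order asked, and still so for the second after the job is handed in, with the robot touching nothing.
It also fails if it takes over 72 s, if anything falls off the work surface, if the arm or the gripper's body presses on something with over 40 N, if the wrist force passes 120 N, or if a joint passes its speed limit or range.

## Working session

There is one attempt and no reset: what is moved stays moved. The work goes in short steps, Python scripts to look and compute and a tool call to move; the robot and the scene stay as the last step left them, time stands still between calls to the robot, and variables do not carry over. Pictures are saved under pics/ and viewed, at most 10 in all, crops included, and the job is handed in when it is done.

Besides the shell and the picture viewer there is one more tool, called as name(argument=value, ...), one argument or row to a line, values as JSON. arm_command: Moves the arm, as the interface text tells. Its arguments: {"type":"object","properties":{"deltas":{"type":"array","items":{"type":"number"}},"force":{"type":"number"}},"required":["deltas"]}

```bash
mkdir -p pics; python3 - <<'E'
from cell import sensors, optics, arm
import cv2,numpy as np
s=sensors.observe();print(s, arm.nose_length)
for n in("scene","top"):
    cv2.imwrite(f"pics/{n}0.png",optics.get_image(n)); c=optics.calibration(n);print(n,c)
E
```

```text
{'clock': 0.0, 'joints': array([-1.22856815,  0.43522372,  0.02497694,  1.5740738 , -0.01160615,
        1.13399319, -0.07506851]), 'dq': array([ 4.55260054e-04, -5.65676793e-04, -6.24453730e-04,  4.79961815e-04,
        9.32010873e-05, -6.29443013e-04,  9.04826271e-04]), 'joint_efforts': array([-1.94479935e-05, -6.67868185e+01,  9.84841548e-01, -3.14463580e+01,
       -6.05696090e-02,  4.30473906e-02,  1.65662068e-04]), 'position': array([0.26877458, 0.56370039, 0.22365357]), 'ee_rot': array([-6.93009765e-01, -3.06398983e+00,  2.41740433e-03]), 'force': array([ 0.96996052, -0.6071341 , -0.57296838]), 'ft_torque': array([ 0.02055163,  0.02837835, -0.02996264]), 'gripper_force': 0.0, 'width': 0.9943591070797064} 0.019
scene {'camera_matrix': array([[506.47263506,   0.        , 315.98552797],
       [  0.        , 506.47263506, 198.18032871],
       [  0.        ,   0.        ,   1.        ]]), 'rvec': array([ 1.34658641,  2.13809258, -0.96023619]), 'tvec': array([ 0.23642954, -0.24822742,  1.95255918])}
top {'camera_matrix': array([[512.57775562,   0.        , 312.47589183],
       [  0.        , 512.57775562, 202.11932104],
       [  0.        ,   0.        ,   1.        ]]), 'rvec': array([ 2.17627189, -2.14366142,  0.11717133]), 'tvec': array([-0.00810049,  0.5612501 ,  1.81717044])}
```

View pics/top0.png

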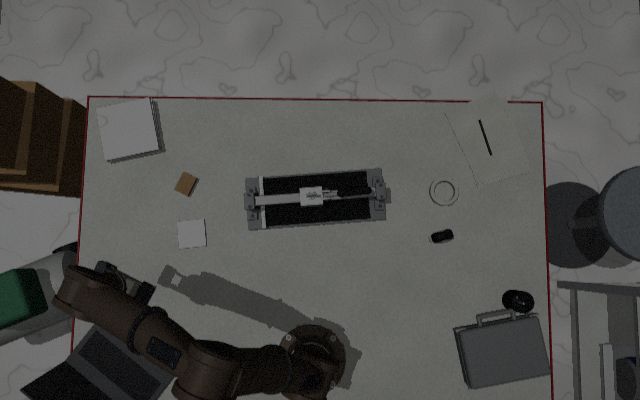

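View pics/scene0.png

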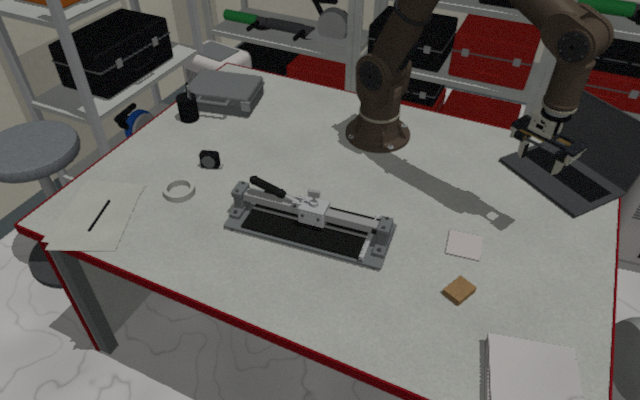

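The top view shows the cutter with the fence at its left end (column ~262), which is world +y. The carriage is at (312,196) and the handle points right. The scene view shows the blade at about (314,193).

```bash
cat > h.py <<'E'
import cv2,numpy as np
from scipy.spatial.transform import Rotation as R
def ray(c,p,fish=False):
    K=c["camera_matrix"];Rm=R.from_rotvec(c["rvec"]).as_matrix();o=-Rm.T@c["tvec"]
    v=np.array([(p[0]-K[0,2])/K[0,0],(p[1]-K[1,2])/K[1,1]])
    if fish:
        t=np.hypot(*v);d=np.r_[v/max(t,1e-9)*np.sin(t),np.cos(t)]
    else: d=np.r_[v,1]
    return o,Rm.T@d
def on(c,p,z,fish=False):
    o,d=ray(c,p,fish);return o+d*(z-o[2])/d[2]
def tri(c1,p1,c2,p2):
    A=np.zeros((3,3));b=np.zeros(3)
    for c,p in((c1,p1),(c2,p2)):
        o,d=ray(c,p);d=d/np.linalg.norm(d);M=np.eye(3)-np.outer(d,d);A+=M;b+=M@o
    return np.linalg.solve(A,b)
E
python3 - <<'E'
from cell import optics
from h import *
t=optics.calibration("top");s=optics.calibration("scene")
print("base corners",[on(t,p,.02).round(3) for p in((246,178),(249,230),(386,220),(381,169))])
print("brackets",on(t,(252,200),.1),on(t,(377,194),.1))
print("blade",on(t,(313,195),.15),tri(t,(313,195),s,(314,193)))
a=cv2.imread("pics/top0.png")[160:240,230:400];b=cv2.imread("pics/scene0.png")[160:280,215:405]
a=cv2.resize(a,(800,376),interpolation=3);b=cv2.resize(b,(800,505),interpolation=3)[:220]
cv2.imwrite("pics/c.png",cv2.convertScaleAbs(np.vstack([a,b]),alpha=1.5))
E
```

```text
base corners [array([0.648, 0.245, 0.02 ]), array([0.458, 0.228, 0.02 ]), array([ 0.502, -0.266,  0.02 ]), array([ 0.688, -0.248,  0.02 ])]
brackets [0.55782723 0.2103439  0.1       ] [ 0.58527677 -0.22405032  0.1       ]
blade [ 0.57205659 -0.00179789  0.15      ] [0.5709406  0.00151447 0.14726679]
```

View pics/c.png

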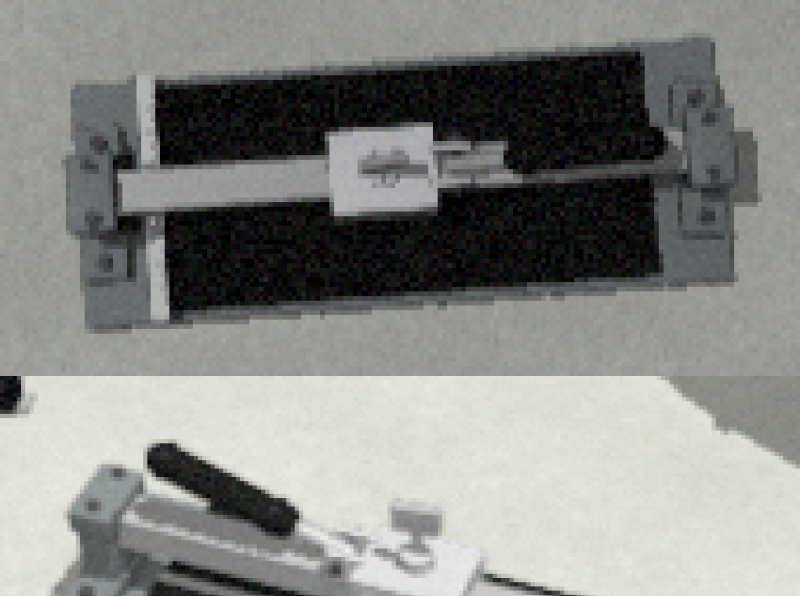

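The blade is near (0.571, 0, 0.149) and the cutter's yaw is about +4.5°. I'll move above the blade for a close look.

arm_command(
  deltas=[0,0,0,0.02,-0.04,0.03,91.8,0,0,0,0.04,-0.08,0.05,91.8,0,0,0,0.06,-0.12,0.06,91.8,0,0,0,0.09,-0.16,0.06,91.8,0,0,0,0.11,-0.2,0.06,91.8,0,0,0,0.13,-0.24,0.06,91.8,0,0,0,0.15,-0.28,0.06,91.8,0,0,0,0.17,-0.32,0.06,91.8,0,0,0,0.19,-0.36,0.06,91.8,0,0,0,0.21,-0.4,0.06,91.8,0,0,0,0.24,-0.44,0.06,91.8,0,0,0,0.26,-0.48,0.06,91.8,0,0,0,0.28,-0.52,0.06,91.8,0,0,0,0.303,-0.564,0.06,91.8,0,0,0,0.303,-0.564,0.06,91.8,0,0,0,0.303,-0.564,0.06,91.8],
)

```text
clock: 1.7
position: [0.5719, -0.0012, 0.2839]
ee_rot: [-0.698, -3.062, 0.001]
force: [0.0, 0.2, 0.2]
width: 0.999
gripper_force: 0.0
```

```bash
python3 - <<'E'
from cell import sensors, optics
from h import *
s=sensors.observe();c=optics.calibration("wrist");im=optics.get_image("wrist")
print(s["clock"],s["joints"].round(3),s["position"],s["ee_rot"],c)
np.save("w1.npy",c,allow_pickle=True)
cv2.imwrite("pics/w1.png",im)
E
```

```text
1.7 [-0.354  0.308  0.352  1.638 -0.111  1.217  1.144] [ 0.57188985 -0.00123633  0.2838646 ] [-6.97710230e-01 -3.06219278e+00  1.00614262e-03] {'camera_matrix': array([[309.70691629,   0.        , 322.36053504],
       [  0.        , 309.70691629, 200.57209104],
       [  0.        ,   0.        ,   1.        ]]), 'rvec': array([-2.46112473, -1.5496901 , -0.20706089]), 'tvec': array([-0.24631991, -0.54664228,  0.31072716])}
```

View pics/w1.png

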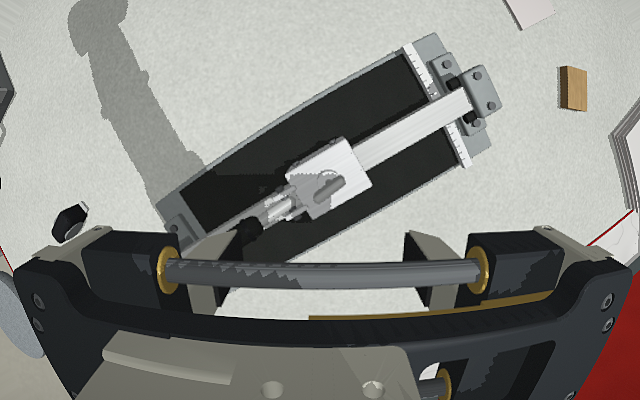

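The wrist view shows the carriage at (328,178), with the blade in shadow at about (325,187). I'll crop in.

```bash
python3 - <<'E'
from h import *
a=cv2.imread("pics/w1.png")[120:250,230:390]
cv2.imwrite("pics/w1c.png",cv2.resize(a,(720,585),interpolation=cv2.INTER_CUBIC))
c=np.load("w1.npy",allow_pickle=True).item()
# projected reference: world +x and +y directions near blade
Rm=R.from_rotvec(c["rvec"]).as_matrix()
for q in([.571,0,.16],[.571,.02,.16],[.591,0,.16]):
    v=Rm@np.array(q)+c["tvec"];t=np.arctan2(np.hypot(v[0],v[1]),v[2]);u=v[:2]/np.hypot(v[0],v[1])*t*309.7+c["camera_matrix"][:2,2];print(q,u, (u-[230,120])*4.5)
E
```

```text
[0.571, 0, 0.16] [322.77418856 192.36894204] [417.48384852 325.66023918]
[0.571, 0.02, 0.16] [342.01515408 183.42915971] [504.06819335 285.43121869]
[0.591, 0, 0.16] [331.78592293 210.65435771] [458.0366532  407.94460971]
```

View pics/w1c.png

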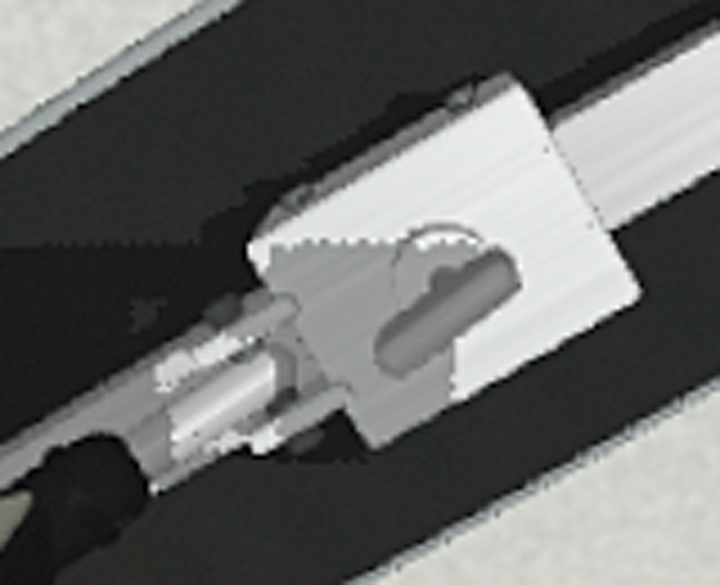

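```bash
python3 - <<'E'
from h import *
c=np.load("w1.npy",allow_pickle=True).item()
f=lambda p,z:on(c,np.array(p)/4.5+[230,120],z,True)
a,b=f((380,366),.161),f((522,278),.161);print(a,b,np.degrees(np.arctan2(*(b-a)[1::-1])),f((451,318),.161),np.linalg.norm(b-a))
l,r=f((400,380),.161),f((523,290),.161);print("lower edge",np.degrees(np.arctan2(*(r-l)[1::-1])))
k=[f(p,.106) for p in((250,245),(510,73),(640,293),(375,450))];print(k,np.mean(k,0))
for i,j in((0,1),(3,2)):print(np.degrees(np.arctan2(*(k[j]-k[i])[1::-1])))
print("boss",f((441,265),.118))
g=lambda p,z:on(c,p,z,True)
print("fence bracket top", [g(p,.102) for p in((469,71),(493,65),(501,103),(478,111))])
E
```

```text
[ 0.5752503  -0.01078185  0.161     ] [0.57094979 0.02406425 0.161     ] 97.03554921696485 [0.57231399 0.00711938 0.161     ] 0.03511047506177882
lower edge 101.60467463414284
[array([ 0.54648565, -0.03412791,  0.106     ]), array([0.53587276, 0.04162003, 0.106     ]), array([0.59933078, 0.04817464, 0.106     ]), array([ 0.60777499, -0.02962983,  0.106     ])] [0.57236605 0.00650923 0.106     ]
97.97568563484855
96.19413133730396
boss [0.56929151 0.00705604 0.118     ]
fence bracket top [array([0.52478402, 0.21184773, 0.102     ]), array([0.52847908, 0.24788799, 0.102     ]), array([0.57524163, 0.23896732, 0.102     ]), array([0.57279628, 0.20326064, 0.102     ])]
```

arm_command(
  deltas=[0,0,-0.09,0,0.004,0,91.8,0,0,-0.18,0,0.008,0,91.8,0,0,-0.27,0,0.008,0,91.8,0,0,-0.36,0,0.008,0,91.8,0,0,-0.45,0,0.008,0,91.8,0,0,-0.54,0,0.008,0,91.8,0,0,-0.626,0,0.008,0,91.8,0,0,-0.626,0,0.008,-0.03,91.8,0,0,-0.626,0,0.008,-0.06,91.8,0,0,-0.626,0,0.008,-0.06,91.8],
)

```text
clock: 2.75
position: [0.569, 0.0105, 0.2211]
ee_rot: [-2.05, -2.373, 0.007]
force: [0.4, -0.2, -0.1]
width: 1.0
gripper_force: 0.0
```

```bash
python3 - <<'E'
from cell import sensors, optics
from h import *
s=sensors.observe();c=optics.calibration("wrist");im=optics.get_image("wrist")
print(s["clock"],s["joints"].round(3),s["position"],s["ee_rot"])
np.save("w2.npy",c,allow_pickle=True)
cv2.imwrite("pics/w2.png",im)
a=im[120:300,220:420];cv2.imwrite("pics/w2c.png",cv2.resize(a,None,fx=3.3,fy=3.3,interpolation=cv2.INTER_CUBIC))
E
```

```text
2.75 [-0.493  0.372  0.522  1.743 -0.206  1.089  0.243] [0.56900215 0.01054215 0.22105823] [-2.05040778 -2.37332585  0.00676909]
```

View pics/w2c.png

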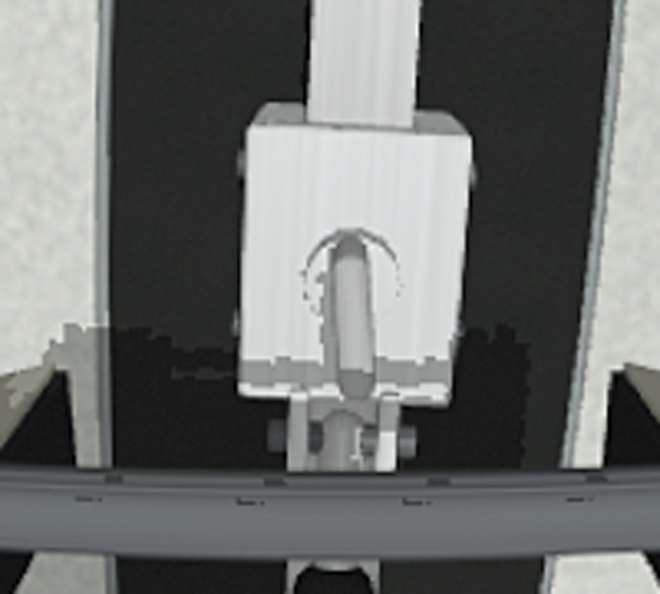

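The blade's top runs from about (350,240) to (357,390) in the crop, roughly along the finger plane's normal.

```bash
python3 - <<'E'
from cell import sensors
from h import *
c=np.load("w2.npy",allow_pickle=True).item()
f=lambda p,z:on(c,np.array(p)/3.3+[220,120],z,True)
a,b=f((351,240),.161),f((357,392),.161);print(a,b,(a+b)/2,np.linalg.norm(b-a),np.degrees(np.arctan2(*(a-b)[1::-1])))
k=[f(p,.106) for p in((248,128),(472,135),(448,405),(238,395))];print(np.mean(k,0),[np.degrees(np.arctan2(*(k[i]-k[j])[1::-1])) for i,j in((0,3),(1,2))])
s=sensors.observe();M=R.from_rotvec(s["ee_rot"]).as_matrix();print(s["position"],M[:,1],np.degrees(np.arctan2(M[1,1],M[0,1])))
E
```

```text
[0.56933456 0.02779306 0.161     ] [ 0.57615033 -0.00784921  0.161     ] [0.57274245 0.00997192 0.161     ] 0.03628810088287282 100.82582508491544
[0.57314523 0.00581805 0.106     ] [np.float64(94.93286419314548), np.float64(95.29801935097147)]
[0.57033523 0.01000575 0.22327163] [ 0.98948347  0.14459505 -0.00383886] 8.313892112420229
```

arm_command(
  deltas=[0,0,0.02,0.001,0,-0.02,60,0,0,0.02,0.001,0,-0.045,50,0,0,0.02,0.001,0,-0.065,40,0,0,0.02,0.001,0,-0.073,30,0,0,0.02,0.001,0,-0.073,20,0,0,0.02,0.001,0,-0.073,12,0,0,0.02,0.001,0,-0.073,4,0,0,0.02,0.001,0,-0.073,0,0,0,0.02,0.001,0,-0.073,0,0,0,0.02,0.001,0,-0.073,0,0,0,0.02,0.001,0,-0.073,0],
  force=40,
)

```text
clock: 3.9
position: [0.5726, 0.0082, 0.1515]
ee_rot: [-2.02, -2.406, 0.001]
force: [-6.5, -0.7, 6.6]
width: 0.089
gripper_force: 31.7
```

```bash
cat > st.py <<'E'
from cell import sensors
from h import *
s=sensors.observe();M=R.from_rotvec(s["ee_rot"]).as_matrix()
print("t",round(s["clock"],2),"p",s["position"].round(4),"yaw",np.degrees(np.arctan2(M[1,1],M[0,1])).round(2),"F",s["force"].round(1),"T",s["ft_torque"].round(3),"w",round(s["width"]*91.8,1),"g",round(s["gripper_force"],1),"j7",s["joints"][6].round(2),"tau7",s["joint_efforts"][6].round(3))
E
python3 st.py
```

```text
t 3.9 p [0.5726 0.0082 0.1515] yaw 9.97 F [-6.5 -0.7  6.6] T [-0.149  1.486  0.044] w 8.2 g 31.7 j7 0.32 tau7 -0.031
```

arm_command(
  deltas=[0,0,0,-0.0005,0,0,0,0,0,-0.05,-0.0005,0,0,0,0,0,-0.1,-0.0005,0,0,0,0,0,-0.15,-0.0005,0,0,0,0,0,-0.2,-0.0005,0,0,0,0,0,-0.25,-0.0005,0,0,0,0,0,-0.3,-0.0005,0,-0.0001,0,0,0,-0.3,-0.0005,0,-0.0001,0],
)

```text
clock: 4.7
position: [0.5734, 0.0081, 0.1516]
ee_rot: [2.526, 1.866, 0.002]
force: [2.6, -0.2, -0.4]
width: 0.093
gripper_force: 40.0
```

```bash
python3 st.py
```

```text
t 4.7 p [0.5734 0.0081 0.1516] yaw -17.1 F [ 2.6 -0.2 -0.4] T [-0.16  -0.567  0.036] w 8.5 g 40.0 j7 -0.08 tau7 -1.288
```

arm_command(
  deltas=[0,0,-0.08,0,0,0,0,0,0,-0.16,0,0,0,0,0,0,-0.24,0,0,0,0,0,0,-0.32,0,0,-0.0001,0,0,0,-0.4,0,0,-0.0001,0,0,0,-0.48,0,0,-0.0001,0,0,0,-0.56,0,0,-0.0001,0,0,0,-0.64,0,0,-0.0002,0,0,0,-0.72,0,0,-0.0002,0,0,0,-0.8,0,0,-0.0002,0,0,0,-0.8,0,0,-0.0002,0],
)

```text
clock: 5.8
position: [0.5748, 0.0081, 0.1516]
ee_rot: [3.14, 0.024, 0.007]
force: [7.9, -0.3, -1.7]
width: 0.09
gripper_force: 40.0
```

```bash
python3 st.py
```

```text
t 5.8 p [0.5748 0.0081 0.1516] yaw -89.11 F [ 7.9 -0.3 -1.7] T [-0.15  -1.611  0.051] w 8.3 g 40.0 j7 -1.12 tau7 -1.717
```

arm_command(
  deltas=[0,0,-0.08,0.001,0,0,0,0,0,-0.15,0.002,0,0,0,0,0,-0.22,0.002,0,0,0,0,0,-0.22,0.002,0,0,0],
)

```text
clock: 6.2
position: [0.5751, 0.0077, 0.1515]
ee_rot: [3.098, -0.515, 0.002]
force: [1.6, -2.2, 5.1]
width: 0.092
gripper_force: 40.0
```

```bash
python3 st.py
```

```text
t 6.2 p [0.5751 0.0077 0.1515] yaw -108.87 F [ 1.6 -2.2  5.1] T [-0.239 -0.017  0.002] w 8.4 g 40.0 j7 -1.39 tau7 -1.594
```

arm_command(
  deltas=[0,0,-0.04,0,0,0,0,0,0,-0.08,0,0,0,0,0,0,-0.08,0,0,0,0,0,0,-0.08,0,0,0,0],
)

```text
clock: 6.6
position: [0.5749, 0.0077, 0.1515]
ee_rot: [3.062, -0.702, 0.002]
force: [0.5, -3.0, 3.7]
width: 0.086
gripper_force: 40.0
```

```bash
python3 st.py
```

```text
t 6.6 p [0.5749 0.0077 0.1515] yaw -115.84 F [ 0.5 -3.   3.7] T [-0.46  -0.025  0.031] w 7.9 g 40.0 j7 -1.49 tau7 -0.168
```

arm_command(
  deltas=[0,0,-0.05,0,0,0,0,0,0,-0.1,0,0,0,0,0,0,-0.1,0,0,0,0,0,0,-0.1,0,0,0,0],
)

```text
clock: 7.0
position: [0.5747, 0.0078, 0.1515]
ee_rot: [2.997, -0.941, 0.001]
force: [-0.9, -1.6, 6.3]
width: 0.091
gripper_force: 40.0
```

```bash
python3 st.py
```

```text
t 7.0 p [0.5747 0.0078 0.1515] yaw -124.88 F [-0.9 -1.6  6.3] T [-0.388  0.181  0.028] w 8.4 g 40.0 j7 -1.61 tau7 -0.135
```

arm_command(
  deltas=[0,0,-0.05,0,0,-0.0001,0,0,0,-0.1,0,0,-0.0001,0,0,0,-0.1,0,0,-0.0001,0,0,0,-0.1,0,0,-0.0001,0],
)

```text
clock: 7.4
position: [0.5745, 0.0078, 0.1515]
ee_rot: [2.914, -1.174, 0.0]
force: [-0.9, -0.7, 8.3]
width: 0.091
gripper_force: 40.0
```

```bash
python3 st.py
```

```text
t 7.4 p [0.5745 0.0078 0.1515] yaw -133.88 F [-0.9 -0.7  8.3] T [-0.353  0.422  0.088] w 8.4 g 40.0 j7 -1.74 tau7 -0.138
```

arm_command(
  deltas=[0,0,-0.03,0,0,0.0002,0,0,0,-0.06,0,0,0.0002,0,0,0,-0.06,0,0,0.0002,0,0,0,-0.06,0,0,0.0002,0],
)

```text
clock: 7.8
position: [0.5742, 0.0077, 0.1515]
ee_rot: [2.855, -1.31, -0.0]
force: [-1.6, -2.0, 6.7]
width: 0.09
gripper_force: 40.0
```

```bash
python3 st.py; python3 st.py
```

```text
t 7.8 p [0.5742 0.0077 0.1515] yaw -139.28 F [-1.6 -2.   6.7] T [-0.408  0.474  0.037] w 8.3 g 40.0 j7 -1.81 tau7 -0.103
t 7.8 p [0.5742 0.0077 0.1515] yaw -139.28 F [-1.6 -2.   6.7] T [-0.408  0.474  0.037] w 8.3 g 40.0 j7 -1.81 tau7 -0.103
```

arm_command(
  deltas=[0,0,-0.05,0,0,0,0,0,0,-0.1,0,0,0,0,0,0,-0.1,0,0,0,0,0,0,-0.1,0,0,0,0],
)

```text
clock: 8.2
position: [0.574, 0.0076, 0.1515]
ee_rot: [2.743, -1.53, -0.001]
force: [-2.8, -1.1, 7.6]
width: 0.091
gripper_force: 40.0
```

```bash
python3 st.py
```

```text
t 8.2 p [0.574  0.0076 0.1515] yaw -148.3 F [-2.8 -1.1  7.6] T [-0.448  0.723  0.014] w 8.4 g 40.0 j7 -1.95 tau7 -0.148
```

arm_command(
  deltas=[0,0,-0.05,0,0,0,0,0,0,-0.1,0,0,0,0,0,0,-0.1,0,0,0,0,0,0,-0.1,0,0,0,0],
)

```text
clock: 8.6
position: [0.5736, 0.0075, 0.1514]
ee_rot: [2.614, -1.74, -0.002]
force: [-3.6, -1.4, 9.1]
width: 0.092
gripper_force: 40.0
```

```bash
python3 st.py
```

```text
t 8.6 p [0.5736 0.0075 0.1514] yaw -157.31 F [-3.6 -1.4  9.1] T [-0.396  1.003  0.054] w 8.4 g 40.0 j7 -2.09 tau7 -0.157
```

arm_command(
  deltas=[0,0,-0.05,-0.0005,0,0,0,0,0,-0.1,-0.0005,0,0,0,0,0,-0.1,-0.0005,0,0,0,0,0,-0.1,-0.0005,0,0,0],
)

```text
clock: 9.0
position: [0.5732, 0.0075, 0.1514]
ee_rot: [2.47, -1.94, -0.001]
force: [-3.1, -2.8, 9.2]
width: 0.088
gripper_force: 40.0
```

```bash
python3 st.py
```

```text
t 9.0 p [0.5732 0.0075 0.1514] yaw -166.31 F [-3.1 -2.8  9.2] T [-0.507  0.892  0.024] w 8.1 g 40.0 j7 -2.23 tau7 -0.16
```

arm_command(
  deltas=[0,0,-0.05,-0.0005,0,0,0,0,0,-0.1,-0.0005,0,0,0,0,0,-0.1,-0.0005,0,0,0,0,0,-0.1,-0.0005,0,0,0],
)

```text
clock: 9.4
position: [0.5728, 0.0074, 0.1515]
ee_rot: [2.31, -2.128, -0.001]
force: [-2.9, -2.6, 8.1]
width: 0.09
gripper_force: 40.0
```

```bash
python3 st.py
```

```text
t 9.4 p [0.5728 0.0074 0.1515] yaw -175.31 F [-2.9 -2.6  8.1] T [-0.442  0.826  0.065] w 8.3 g 40.0 j7 -2.38 tau7 -0.161
```

arm_command(
  deltas=[0,0,0,0,0,0,70,0,0,0,0,0,0,70,0,0,0,0,0,0,70,0,0,0,0,0,0,70,0,0,0,0,0,0,70,0,0,0.09,0,0,0,70,0,0,0.18,0,0,0,70,0,0,0.27,0,0,0,70,0,0,0.36,0,0,0,70,0,0,0.45,0,0,0,70,0,0,0.54,0,0,0,70,0,0,0.63,0,0,0,70,0,0,0.72,0,0,0,70,0,0,0.81,0,0,0,70,0,0,0.9,0,0,0,70,0,0,1,0,0,0,70],
)

```text
clock: 11.0
position: [0.5734, 0.0082, 0.1513]
ee_rot: [3.139, 0.124, 0.0]
force: [-0.2, -0.1, 0.3]
width: 0.764
gripper_force: 0.0
```

```bash
python3 st.py
```

```text
t 11.0 p [0.5734 0.0082 0.1513] yaw -85.49 F [-0.2 -0.1  0.3] T [-0.07   0.211  0.038] w 70.2 g 0.0 j7 -1.12 tau7 -2.664
```

arm_command(
  deltas=[0,0,0.09,0,0,0,70,0,0,0.18,0,0,0,70,0,0,0.27,0,0,0,70,0,0,0.36,0,0,0,70,0,0,0.45,0,0,0,70,0,0,0.54,0,0,0,70,0,0,0.63,0,0,0,70,0,0,0.72,0,0,0,70,0,0,0.81,0,0,0,70,0,0,0.9,0,0,0,60,0,0,1,0,0,0,40,0,0,1,0,0,0,20,0,0,1,0,0,0,0,0,0,1,0,0,0,0,0,0,1,0,0,0,0,0,0,1,0,0,0,0,0,0,1,0,0,0,0,0,0,1,0,0,0,0,0,0,1,0,0,0,0],
)

```text
clock: 12.9
position: [0.5728, 0.0082, 0.1511]
ee_rot: [-2.139, -2.3, 0.001]
force: [-4.5, 0.5, 2.7]
width: 0.09
gripper_force: 40.0
```

```bash
python3 st.py
```

```text
t 12.9 p [0.5728 0.0082 0.1511] yaw 4.16 F [-4.5  0.5  2.7] T [-0.084  0.975  0.018] w 8.2 g 40.0 j7 0.18 tau7 -0.042
```

arm_command(
  deltas=[0,0,-0.05,0,0,0,0,0,0,-0.1,0,0,0,0,0,0,-0.1,0,0,0,0,0,0,-0.1,0,0,0,0],
)

```text
clock: 13.3
position: [0.5725, 0.0083, 0.1511]
ee_rot: [-2.313, -2.125, 0.002]
force: [-4.6, -0.4, 3.1]
width: 0.093
gripper_force: 40.0
```

```bash
python3 st.py
```

```text
t 13.3 p [0.5725 0.0083 0.1511] yaw -4.85 F [-4.6 -0.4  3.1] T [-0.01   1.225 -0.036] w 8.5 g 40.0 j7 0.05 tau7 -0.148
```

arm_command(
  deltas=[0,0,-0.05,0,0,0,0,0,0,-0.1,0,0,0,0,0,0,-0.1,0,0,0,0,0,0,-0.1,0,0,0,0],
)

```text
clock: 13.7
position: [0.5723, 0.0083, 0.1511]
ee_rot: [-2.472, -1.936, 0.002]
force: [-6.0, 0.1, 5.2]
width: 0.091
gripper_force: 40.0
```

```bash
python3 st.py
```

```text
t 13.7 p [0.5723 0.0083 0.1511] yaw -13.85 F [-6.   0.1  5.2] T [-0.04   1.426  0.032] w 8.3 g 40.0 j7 -0.09 tau7 -0.149
```

arm_command(
  deltas=[0,0,-0.05,-0.0005,0,0,0,0,0,-0.1,-0.0005,0,0,0,0,0,-0.1,-0.0005,0,0,0,0,0,-0.1,-0.0005,0,0,0],
)

```text
clock: 14.1
position: [0.572, 0.0084, 0.1511]
ee_rot: [-2.616, -1.737, 0.002]
force: [-5.2, 1.3, 3.9]
width: 0.098
gripper_force: 40.0
```

```bash
python3 st.py
```

```text
t 14.1 p [0.572  0.0084 0.1511] yaw -22.84 F [-5.2  1.3  3.9] T [0.034 1.348 0.026] w 9.0 g 40.0 j7 -0.22 tau7 -0.147
```

arm_command(
  deltas=[0,0,-0.05,-0.0005,0,0,0,0,0,-0.1,-0.0005,0,0,0,0,0,-0.1,-0.0005,0,0,0,0,0,-0.1,-0.0005,0,0,0],
)

```text
clock: 14.5
position: [0.5717, 0.0085, 0.1511]
ee_rot: [-2.743, -1.529, 0.002]
force: [-5.0, 0.9, 3.8]
width: 0.091
gripper_force: 40.0
```

```bash
python3 st.py
```

```text
t 14.5 p [0.5717 0.0085 0.1511] yaw -31.72 F [-5.   0.9  3.8] T [0.108 1.281 0.026] w 8.3 g 40.0 j7 -0.35 tau7 -0.171
```

arm_command(
  deltas=[0,0,-0.03,-0.0005,0,0,0,0,0,-0.06,-0.0005,0,0,0,0,0,-0.06,-0.0005,0,0,0,0,0,-0.06,-0.0005,0,0,0],
)

```text
clock: 14.9
position: [0.5716, 0.0085, 0.1512]
ee_rot: [-2.812, -1.399, 0.001]
force: [-5.3, 2.6, 4.0]
width: 0.09
gripper_force: 40.0
```

```bash
python3 st.py
```

```text
t 14.9 p [0.5716 0.0085 0.1512] yaw -37.09 F [-5.3  2.6  4. ] T [0.262 1.236 0.035] w 8.3 g 40.0 j7 -0.43 tau7 -0.139
```

arm_command(
  deltas=[0,0,-0.05,0,0,0,0,0,0,-0.1,0,0,0,0,0,0,-0.1,0,0,0,0,0,0,-0.1,0,0,0,0],
)

```text
clock: 15.3
position: [0.5714, 0.0085, 0.1511]
ee_rot: [-2.913, -1.174, 0.001]
force: [-6.2, 2.1, 3.9]
width: 0.089
gripper_force: 40.0
```

```bash
python3 st.py
```

```text
t 15.3 p [0.5714 0.0085 0.1511] yaw -46.11 F [-6.2  2.1  3.9] T [ 0.289  1.377 -0.004] w 8.1 g 40.0 j7 -0.56 tau7 -0.145
```

arm_command(
  deltas=[0,0,-0.05,0,0,0,0,0,0,-0.1,0,0,0,0,0,0,-0.1,0,0,0,0,0,0,-0.1,0,0,0,0],
)

```text
clock: 15.7
position: [0.5713, 0.0085, 0.1511]
ee_rot: [-2.996, -0.942, 0.002]
force: [-5.9, 2.5, 5.2]
width: 0.089
gripper_force: 40.0
```

```bash
python3 st.py
```

```text
t 15.7 p [0.5713 0.0085 0.1511] yaw -55.1 F [-5.9  2.5  5.2] T [0.278 1.532 0.143] w 8.2 g 40.0 j7 -0.69 tau7 -0.272
```

arm_command(
  deltas=[0,0,-0.02,0,0,0,0,0,0,-0.04,0,0,0,0,0,0,-0.04,0,0,0,0,0,0,-0.04,0,0,0,0],
)

```text
clock: 16.1
position: [0.5712, 0.0085, 0.1511]
ee_rot: [-3.024, -0.848, 0.002]
force: [-5.5, 2.5, 4.4]
width: 0.09
gripper_force: 40.1
```

```bash
python3 st.py
```

```text
t 16.1 p [0.5712 0.0085 0.1511] yaw -58.68 F [-5.5  2.5  4.4] T [0.345 1.566 0.315] w 8.2 g 40.1 j7 -0.75 tau7 -0.332
```

arm_command(
  deltas=[0,0,0.08,0,0,0,0,0,0,0.16,0,0,0,0,0,0,0.24,0,0,0,0,0,0,0.32,0,0,0,0,0,0,0.4,0,0,0,0,0,0,0.48,0,0,0,0,0,0,0.56,0,0,0,0,0,0,0.64,0,0,0,0,0,0,0.72,0,0,0,0,0,0,0.8,0,0,0,0,0,0,0.88,0,0,0,0,0,0,0.95,0,0,0,0,0,0,1,0,0,0,0,0,0,1,0,0,0,0],
)

```text
clock: 17.5
position: [0.5732, 0.0081, 0.1512]
ee_rot: [1.539, 2.737, 0.002]
force: [3.0, 0.6, -4.2]
width: 0.091
gripper_force: 40.0
```

arm_command(
  deltas=[0,0,0.03,0,0,0,0,0,0,0.03,0,0,0,0,0,0,0.03,0,0,0,0],
)

```text
clock: 17.8
position: [0.5731, 0.0081, 0.1513]
ee_rot: [1.48, 2.769, 0.001]
force: [4.8, 0.8, -6.4]
width: 0.09
gripper_force: 40.0
```

```bash
python3 st.py
```

```text
t 17.8 p [0.5731 0.0081 0.1513] yaw 33.74 F [ 4.8  0.8 -6.4] T [ 0.048 -1.234 -0.018] w 8.3 g 40.0 j7 0.63 tau7 0.095
```

arm_command(
  deltas=[0,0,0,0,0,0,60,0,0,0,0,0,0,60,0,0,0,0,0,0,60,0,0,0,0,0,0,60,0,0,0,0,0,0.04,70,0,0,-0.08,0,0,0.08,70,0,0,-0.16,0.003,-0.03,0.09,80,0,0,-0.24,0.007,-0.07,0.09,80,0,0,-0.316,0.01,-0.11,0.09,80,0,0,-0.316,0.013,-0.144,0.09,80,0,0,-0.316,0.013,-0.144,0.09,80,0,0,-0.316,0.013,-0.144,0.09,80],
)

```text
clock: 19.0
position: [0.5847, -0.1365, 0.2412]
ee_rot: [-2.116, -2.322, 0.0]
force: [-0.3, 0.2, -0.8]
width: 0.871
gripper_force: 0.0
```

```bash
python3 st.py; python3 - <<'E'
from cell import sensors, optics
from h import *
c=optics.calibration("wrist");im=optics.get_image("wrist")
np.save("w3.npy",c,allow_pickle=True)
cv2.imwrite("pics/w3.png",im);cv2.imwrite("pics/w3c.png",cv2.resize(im[20:320,140:500],None,fx=2,fy=2))
E
```

```text
t 19.0 p [ 0.5847 -0.1365  0.2412] yaw 5.31 F [-0.3  0.2 -0.8] T [-0.056  0.037 -0.031] w 79.9 g 0.0 j7 0.42 tau7 0.142
```

View pics/w3c.png

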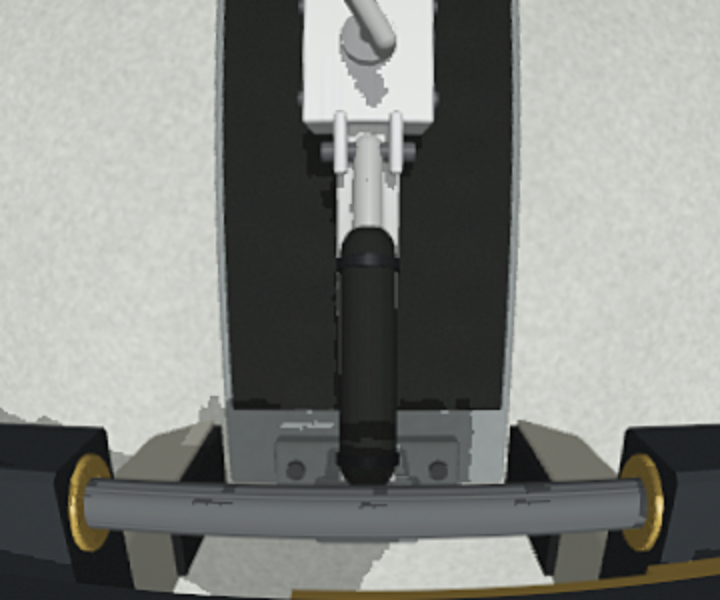

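The handle is upright in the image, centred between the fingers (crop column ~369, rows 230–480). The blade is turned about 30°, as expected.

arm_command(
  deltas=[0,0,0,0.001,0,-0.04,70,0,0,0,0.001,0,-0.08,60,0,0,0,0.001,0,-0.105,50,0,0,0,0.001,0,-0.11,40,0,0,0,0.001,0,-0.11,30,0,0,0,0.001,0,-0.11,20,0,0,0,0.001,0,-0.11,15,0,0,0,0.001,0,-0.11,15,0,0,0,0.001,0,-0.11,15],
  force=20,
)

```text
clock: 19.95
position: [0.5857, -0.1359, 0.1327]
ee_rot: [2.114, 2.324, 0.001]
force: [-4.2, 0.9, 7.6]
width: 0.255
gripper_force: 20.3
```

```bash
python3 st.py; python3 - <<'E'
from h import *
c=np.load("w3.npy",allow_pickle=True).item()
f=lambda p,z:on(c,np.array(p)/2+[140,20],z,True)
print(f((369,350),.142), f((303,130),.106),f((433,130),.106))
a,b=f((352,0),.161),f((384,45),.161);print(np.degrees(np.arctan2(*(a-b)[1::-1])))
E
```

```text
t 19.95 p [ 0.5857 -0.1359  0.1327] yaw 5.41 F [-4.2  0.9  7.6] T [ 0.129  1.132 -0.002] w 23.4 g 20.3 j7 0.47 tau7 0.016
[ 0.58628713 -0.13100862  0.142     ] [ 0.54648305 -0.03670561  0.106     ] [ 0.60723089 -0.03091067  0.106     ]
128.40601558172145
```

arm_command(
  deltas=[0,0,0,-0.001,0.008,0.001,15,0,0,0,-0.002,0.02,0.001,15,0,0,0,-0.003,0.035,0.001,15,0,0,0,-0.005,0.05,0.001,15,0,0,0,-0.006,0.065,0.001,15,0,0,0,-0.0075,0.08,0.001,15,0,0,0,-0.009,0.095,0.001,15,0,0,0,-0.01,0.108,0.001,15,0,0,0,-0.011,0.115,0.001,15,0,0,0,-0.011,0.12,0.001,15,0,0,0,-0.011,0.12,0.001,15],
)

```text
clock: 21.05
position: [0.5745, -0.0129, 0.1327]
ee_rot: [-2.11, -2.325, -0.002]
force: [-4.5, 1.8, 8.4]
width: 0.251
gripper_force: 20.3
```

```bash
python3 st.py
```

```text
t 21.05 p [ 0.5745 -0.0129  0.1327] yaw 5.56 F [-4.5  1.8  8.4] T [ 0.219  1.075 -0.024] w 23.1 g 20.3 j7 0.26 tau7 -0.116
```

arm_command(
  deltas=[0,0,0,0,0.004,0,15,0,0,0,-0.001,0.008,0,15,0,0,0,-0.001,0.012,0,15,0,0,0,-0.001,0.015,0,15,0,0,0,-0.001,0.015,0,15,0,0,0,-0.001,0.015,0,15],
)

```text
clock: 21.65
position: [0.5733, 0.0012, 0.1327]
ee_rot: [-2.111, -2.324, -0.001]
force: [-4.8, -1.3, 8.8]
width: 0.255
gripper_force: 20.3
```

```bash
python3 st.py
```

```text
t 21.65 p [0.5733 0.0012 0.1327] yaw 5.51 F [-4.8 -1.3  8.8] T [-0.253  1.22  -0.003] w 23.4 g 20.3 j7 0.23 tau7 0.016
```

arm_command(
  deltas=[0,0,0,0,0.003,0,15,0,0,0,-0.0005,0.006,0,15,0,0,0,-0.0005,0.008,0,15,0,0,0,-0.0005,0.008,0,15,0,0,0,-0.0005,0.008,0,15],
)

```text
clock: 22.15
position: [0.573, 0.0042, 0.1327]
ee_rot: [2.115, 2.32, -0.005]
force: [-3.4, -14.6, 7.4]
width: 0.252
gripper_force: 20.0
```

```bash
python3 st.py
```

```text
t 22.15 p [0.573  0.0042 0.1327] yaw 5.28 F [ -3.4 -14.6   7.4] T [-3.262  0.874  0.022] w 23.2 g 20.0 j7 0.22 tau7 -0.022
```

arm_command(
  deltas=[0,0,0,0,-0.003,0,15,0,0,0,0,-0.003,0,15,0,0,0,0,-0.003,0,50,0,0,0,0,-0.003,0,70,0,0,0,0,-0.003,0,70,0,0,0,0,-0.003,0,70,0,0,0,0,-0.003,0,70,0,0,0,0,-0.003,0.03,70,0,0,0,0,-0.003,0.07,70,0,0,0,0,-0.003,0.11,70,0,0,0,0,0.03,0.13,70,0,0,0,0,0.06,0.13,70,0,0,0,0,0.06,0.13,70,0,0,0,0,0.06,0.13,70],
)

```text
clock: 23.55
position: [0.5732, 0.068, 0.262]
ee_rot: [-2.111, -2.326, 0.0]
force: [-0.4, -0.2, 0.0]
width: 0.763
gripper_force: 0.0
```

```bash
python3 st.py; python3 - <<'E'
from cell import optics
from h import *
im=optics.get_image("wrist")
cv2.imwrite("pics/w4.png",cv2.resize(im[20:270,170:470],None,fx=2.4,fy=2.4,interpolation=cv2.INTER_CUBIC))
E
```

```text
t 23.55 p [0.5732 0.068  0.262 ] yaw 5.53 F [-0.4 -0.2  0. ] T [-0.138  0.096  0.031] w 70.0 g 0.0 j7 0.04 tau7 -0.136
```

View pics/w4.png

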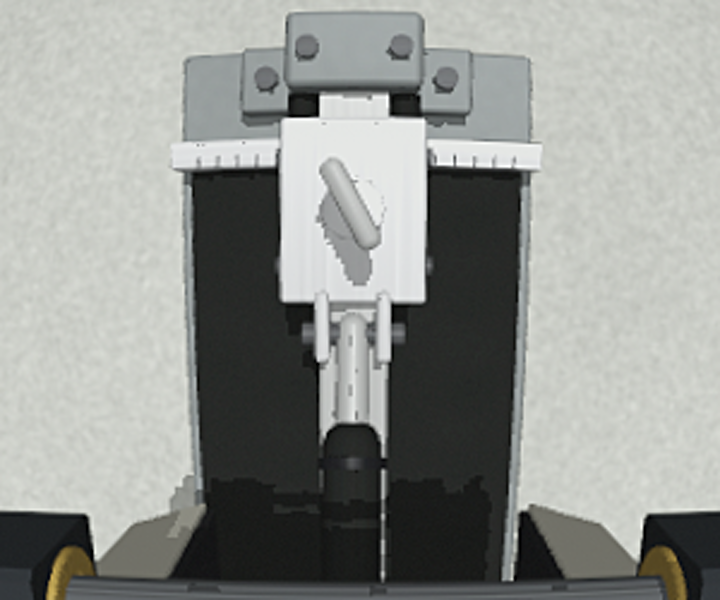

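The picture shows the carriage's front edge (row ~118) up against both buffers at the fence-end bracket. The blade is still about 30° off the rail, as I set it, and the gripper is clear.

```bash
python3 -c "
from cell import arm
print(arm.sign_off())"
```

```text
the job is handed in; nothing more can be done
None
```

I turned the screw down to snug (about 0.3 N m) and backed it off about 92°. I then pushed the carriage home against both buffers, left the other things on the counter alone, and handed the job in at about 24 s; no verdict came back.

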